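Bolt the medicine case shut

TASK

Bolt the medicine case shut with your fingertips: press the long spring catch bar on its lid down with one fingertip and keep it down while another fingertip pushes the bolt by its upright lug, fully home into the keeper. Then let the catch spring up again behind the bolt and take the hand away. Lift nothing, and leave the jars, cup, weight and other things where they stand.

Things in the scene. Friction and masses are not known exactly. Their poses are not given: they have to be found in the camera images.
- case: Grey steel case, 260 (x) by 340 (y) by 70 mm high, fixed on the bench. Origin: centre of its underside; turned up to 0.5 rad from the world's axes. The directions and x, y below are the case's own. On its flat top lie, both along y, the catch bar (x = -32 mm) and the bolt (x = 32 mm), which slides to +y.
- bar_top (a point): Centre of the top face of the spring catch's press bar: a flat steel bar 108 mm long (y), 30 wide (x), its top 36 mm above the case's top when up; x = -32, y = -24 mm. It goes straight down wherever it is pressed; a fingertip may slide along it. The point moves with it.
- lug_back (a point): Point at mid-width on the back (-y) face, the one to push, of the bolt's upright lug, 43 mm above the case's top; x = 32, y = -30 mm with the bolt fully back. The lug is a steel plate 30 mm wide (x), 8 thick (y), its top 52 mm above the case's top. Behind it the space is free for 54 mm, and beyond that for all higher than 19 mm above the case's top. The point moves with the bolt.
- keeper (a point): Middle of the keeper, the steel strap on the case's rim that the bolt's nose enters, 19 mm high over the case's top; x = 32, y = 88 mm. Between bar and lug 34 mm are clear more than 36 mm above the case's top; lower down the catch's tooth arm crosses to the bolt at y = 2 mm.
- bolt (a joint): Bolt's slide in m: 0 fully back (found at 0 to 0.005), 0.042 fully home at its end stop. With the catch up it is stopped at 0.008, can be caught half-way at 0.022 to 0.024, and is locked at 0.038 to 0.042 when home. About 2.5 N of friction; it stays where it is left.
- catch (a joint): How far the catch bar is pressed, in m: 0 up, 0.010 at its bottom stop. The bolt passes only while this is over about 0.0045; 0.007 to 0.009 is good. About 4 N to start it, 10 N at the bottom. Let go, it springs up if the bolt is back, half-way or home.
- ointment_cup: Leave alone: open white plastic cup, 44 mm across, 35 high, on the case's lid, far right part. Origin: centre of its underside.
- weight: Leave alone: steel calibration weight with a knob, 28 mm across, 46 high, on the case's rim, near left part. Origin: centre of its underside.
- jar: Leave alone: white jar with a red lid, 72 mm across, 105 high, on the bench to the right. Origin: centre of its underside.
- mortar: Leave alone: white mortar with its pestle in it, 136 mm across, on the bench to the left. Origin: centre of its underside.
- amber_bottle: Leave alone: amber bottle, 56 mm across, 120 high, on the bench to the right. Origin: centre of its underside.
- spatula: Leave alone: spatula 160 mm long, lying on the bench to the right. Origin: at mid-length.
- small_jar: Leave alone: small white jar with a red lid, 52 mm across, 60 high, on the bench to the left. Origin: centre of its underside.

How it is judged:
By the outcome, as a careful person would: the job done as asked, in the order asked, and still so for the second after the job is handed in, with the robot touching nothing.
It also fails if it takes over 32 s, if anything falls off the work surface, if the arm or the gripper's body presses on something with over 40 N, if the wrist force passes 120 N, or if a joint passes its speed limit or range.

ROBOT

A 6-joint arm with a two-finger parallel gripper is mounted at the origin on the work surface. World frame = base frame: x ahead of the robot, y to its left, z up, the work surface at z = 0. Lengths are in mm, angles in degrees, forces in N, time in s.
With the tool pointing down it reaches from about 300 to 875 mm from the base axis. Payload 6.4 kg.
Tool frame: the origin (TCP) lies on the centre line of the jaws, within the pads' length; the fingertips stand 19 mm ahead of it and the grasp point (between the pads) is the TCP (robot.nose_length is the distance from the TCP to the fingertips, in mm); z points along the fingers, y is the direction in which the jaws open and shut (so a half turn about z gives the same grasp; the last joint's range is limited). The gripper opens to 88 mm and grips with 3 to 60 N. Pads are 18 mm wide; open, the fingers measure 123 mm over their backs; the gripper's body (75 mm by 187 mm) begins 45 mm behind the grasp point.
Start: joints at [54.7, 10.359, 92.074, -0, 77.567, -11.82], TCP at [229.085, 527.41, 257.714] pointing down, gripper open.
Joint ranges: [-171.53, 171.53], [-51.25, 118.39], [17.06, 147.69], [-65.23, 245.23], [0, 150.52], [-178.68, 178.68]. Speed limits (degrees/s): [147.25, 147.25, 172.46, 180, 180, 180].

INTERFACE

Orientations are given as a 3x3 rotation matrix whose columns are the frame's x, y, z axes.
In Python, from rig import robot, optics gives the robot as it stands.
- The arm moves only by the tool play_rows, never from a script. Its argument "steps" is a list of rows, each a list of 4 numbers: the shift along the tool's x, y, z in mm, then the turn about the tool's z in rad. A call has 1 to 12 rows; each row shifts and turns the commanded pose from where the row before left it, along the tool's axes as they then stand; what a row does not reach is not made up. A row lasts 1/12 s, in which the tool goes at most 41.7 mm and 7.16 degrees, less where a joint would pass 70% of its speed; a pose out of reach is approached as far as the arm can. A call with a gripper value outside its range is refused whole. "hand" is the opening, from 0 (shut) to 1 (fully open), set as the call begins (left out, the last holds). The fingers move at their own pace and stop on an object; "force" is the grip in N (left out, the last holds). Time passes only in rows, so rows that do not move let the fingers close. It gives the time, the measured TCP pose, the force and the opening at its end, in the units of the state.
- robot.state(): the state, without advancing time (a new reading comes with each control period).
- optics.snapshot(name): name is "side" or "top"; returns a dict with "image" (420x560x3 uint8, red, green, blue), "K" (3x3 intrinsics, pixels), "rvec" (rotation vector, rad) and "tvec" (3), from world to camera coordinates, as OpenCV has them. Camera axes: x right, y down, z forward; pixel columns grow to the right and rows downward; lengths in mm; the calibration is good to about 2 mm. A picture is of the moment at which its call begins. There is no depth.
- robot.hand_in(): hands the job in, once; it reports no verdict.
The state is a dict: "time_s": time; "joint_positions": joint angles; "qvel": joint speeds; "joint_efforts": joint torques, N m; "tcp_pos": TCP position; "tool_rot": TCP orientation; "force": force on the tool from outside, world axes, zero at the start; "wrist_torque": the same for the moment, N m; "opening": opening from 0.0 (shut) to 1.0 (fully open).
Only numpy, scipy, OpenCV 4.12 (cv2) and the standard library are available. Lean on these libraries where they do the work, as an engineer would, in place of code of your own. Each camera call takes 0.05 s, during which the arm holds its last target.

## Working session

There is one attempt and no reset: what is moved stays moved. The work goes in short steps, Python scripts to look and compute and a tool call to move; the robot and the scene stay as the last step left them, time stands still between calls to the robot, and variables do not carry over. Pictures are saved under pics/ and viewed, and the job is handed in when it is done.

Besides the shell and the picture viewer there is one more tool, called after ">>>" in YAML: its name, and indented under it one key for each argument. play_rows: Moves the arm, as the interface text tells. Its arguments: {"type":"object","properties":{"steps":{"type":"array","items":{"type":"array","items":{"type":"number"}}},"hand":{"type":"number"},"force":{"type":"number"}},"required":["steps"]}

```bash
ls; mkdir -p pics
python3 - <<'E'
from rig import robot, optics
import cv2
s=robot.state()
for k in s: print(k,s[k])
for n in("top","side"):
    d=optics.snapshot(n); cv2.imwrite(f"pics/{n}0.png",d["image"][:,:,::-1]); print(n,d["K"],d["rvec"],d["tvec"])
E
```

```text
pics
time_s 0.0
joint_positions [ 5.47022879e+01  1.04005457e+01  9.21294583e+01 -4.11229708e-04
  7.75674553e+01 -1.18207599e+01]
qvel [ 0.00447091 -0.00808341  0.01462465 -0.05140547  0.09775534 -0.00245204]
joint_efforts [-2.39591109e-04 -4.33897984e+01 -3.41829193e+01  7.02154473e-02
  3.88529606e-02 -1.16957794e-04]
tcp_pos [228.77284448 526.9992274  256.84187484]
tool_rot [[-9.17220852e-01  3.98377904e-01 -9.77150816e-04]
 [ 3.98378956e-01  9.17219859e-01 -1.39232642e-03]
 [ 3.41590051e-04 -1.66634715e-03 -9.99998553e-01]]
force [-0.38999797 -0.34967728 -0.54561301]
wrist_torque [-0.00943883 -0.01206534 -0.01875756]
opening 1.0001648859538077
top [[524.93596958   0.         276.20862936]
 [  0.         524.93596958 211.84238695]
 [  0.           0.           1.        ]] [ 2.1857196  -2.14237621  0.16021415] [ -11.93286592  569.90865255 1518.13574143]
side [[384.87486939   0.         284.98569032]
 [  0.         384.87486939 209.3452694 ]
 [  0.           0.           1.        ]] [ 2.10382155 -0.91042043  0.44010497] [-380.012424    330.40884768  773.71416781]
```

View pics/top0.png

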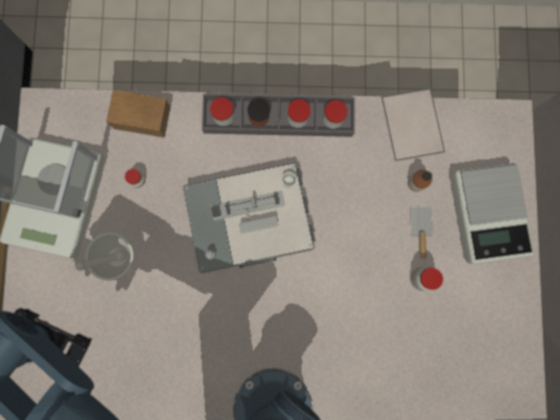

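View pics/side0.png

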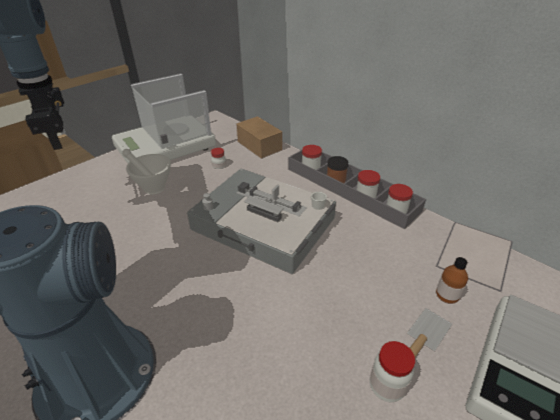

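Run:
```python
import cv2
a=cv2.imread("pics/top0.png")[155:280,175:325]; cv2.imwrite("pics/topc.png",cv2.resize(a,None,fx=5,fy=5,interpolation=cv2.INTER_CUBIC)[:600,:800])
a=cv2.imread("pics/side0.png")[160:280,180:345]; cv2.imwrite("pics/sidec.png",cv2.resize(a,None,fx=4.8,fy=4.8,interpolation=cv2.INTER_CUBIC))
```

```text
(no output)
```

View pics/topc.png

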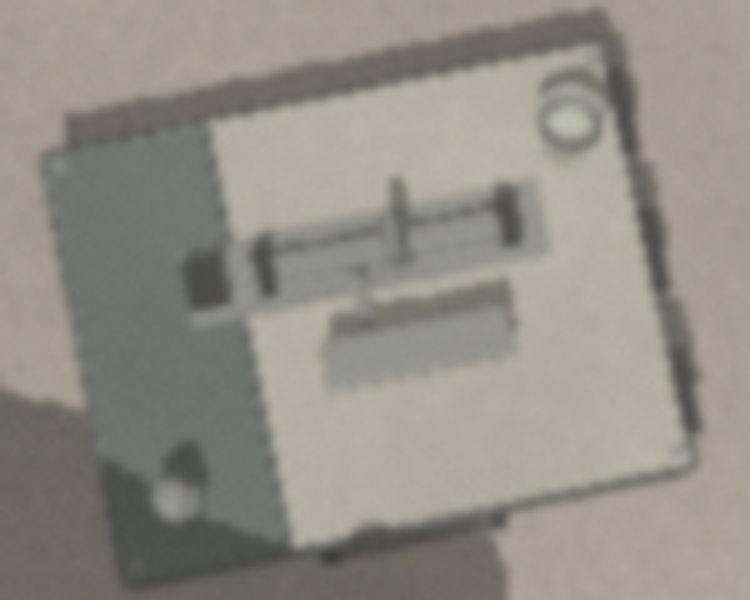

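View pics/sidec.png

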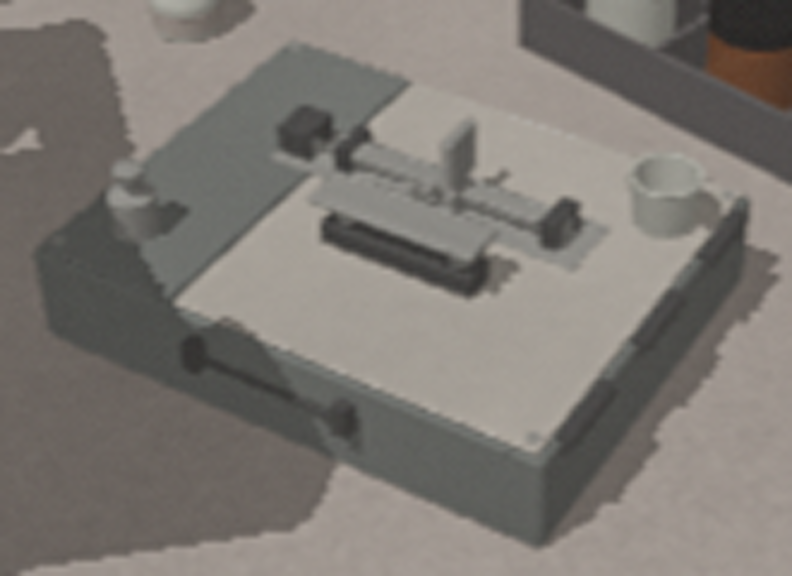

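```bash
cat > h.py <<'E'
import numpy as np, cv2
from rig import robot, optics
def cam(n):
    d=optics.snapshot(n); return d
def ray(d,uv,z):
    R=cv2.Rodrigues(np.array(d["rvec"],float))[0]; t=np.array(d["tvec"],float).ravel()
    o=-R.T@t; p=cv2.undistortPoints(np.array([[uv]],float),np.array(d["K"]),None)[0,0]
    v=R.T@np.array([p[0],p[1],1.]); return o+v*(z-o[2])/v[2]
def proj(d,P):
    return cv2.projectPoints(np.array(P,float).reshape(-1,1,3),np.array(d["rvec"]),np.array(d["tvec"]),np.array(d["K"]),None)[0][:,0]
E
python3 - <<'E'
from h import *
D={n:cam(n) for n in("top","side")}
def full(n,u):
    f,o={"top":(5,(175,155)),"side":(4.8,(180,160))}[n]
    return [(u[0]+.5)/f-.5+o[0],(u[1]+.5)/f-.5+o[1]]
# case coords -> crop pix
pts={"top":[((130,170,70),(42,152)),((130,-170,70),(606,45)),((-130,-170,70),(693,465)),((-130,170,70),(128,587)),
  ((-47,-78,106),(517,350)),((-47,30,106),(328,390))],
 "side":[((130,170,70),(295,42)),((-130,170,70),(37,255)),((-130,-170,70),(543,457)),
  ((-17,30,106),(333,176)),((-17,-78,106),(497,234)),((-47,-78,106),(475,262)),((-47,30,106),(310,202))]}
def kab(A,B):
    A=np.array(A);B=np.array(B);a=A.mean(0);b=B.mean(0);H=(A-a).T@(B-b)
    th=np.arctan2(H[0,1]-H[1,0],H[0,0]+H[1,1]);R=np.array([[np.cos(th),-np.sin(th)],[np.sin(th),np.cos(th)]])
    t=b-R@a; return th,t,B-(A@R.T+t)
res=[]
for sel in(["top"],["side"],["top","side"]):
    A=[];B=[]
    for n in sel:
        for c,u in pts[n]: A.append(c[:2]);B.append(ray(D[n],full(n,u),c[2])[:2])
    th,t,e=kab(A,B); print(sel,th,t,'\n',e.round(1).tolist())
R=np.array([[np.cos(th),-np.sin(th)],[np.sin(th),np.cos(th)]])
# overlay
W=lambda c: np.r_[R@np.array(c[:2])+t,c[2]]
C=[(130,170,70),(130,-170,70),(-130,-170,70),(-130,170,70),(-47,-78,106),(-47,30,106),(-17,30,106),(-17,-78,106),(17,-30,122),(47,-30,122),(17,-30,113),(32,88,89)]
for n in D:
    f,o={"top":(5,(175,155)),"side":(4.8,(180,160))}[n]
    im=cv2.imread("pics/%sc.png"%n)
    for q in proj(D[n],[W(c) for c in C]):
        u=(q-o+.5)*f-.5; cv2.circle(im,tuple(int(x) for x in u),3,(0,0,255),1)
    cv2.imwrite(f"pics/{n}ov.png",im)
E
```

```text
['top'] 0.22368868502712458 [551.17230506  81.04449727] 
 [[-1.6, -3.2], [-6.0, 1.1], [2.2, 5.3], [1.7, -4.7], [2.3, 0.5], [1.4, 1.0]]
['side'] 0.23383445633875347 [549.02666505  77.39182291] 
 [[-0.2, -6.0], [2.1, -4.8], [3.6, 7.7], [-3.8, 1.0], [-2.6, 1.7], [0.8, 0.8], [0.1, -0.4]]
['top', 'side'] 0.2292662151414837 [549.9833324   79.01813836] 
 [[0.6, -1.7], [-5.5, 2.3], [2.3, 7.8], [3.7, -1.7], [3.0, 2.7], [2.7, 3.3], [-2.0, -7.2], [0.5, -7.2], [3.6, 5.7], [-4.8, -0.7], [-3.2, 0.1], [0.3, -1.0], [-1.0, -2.3]]
```

View pics/topov.png

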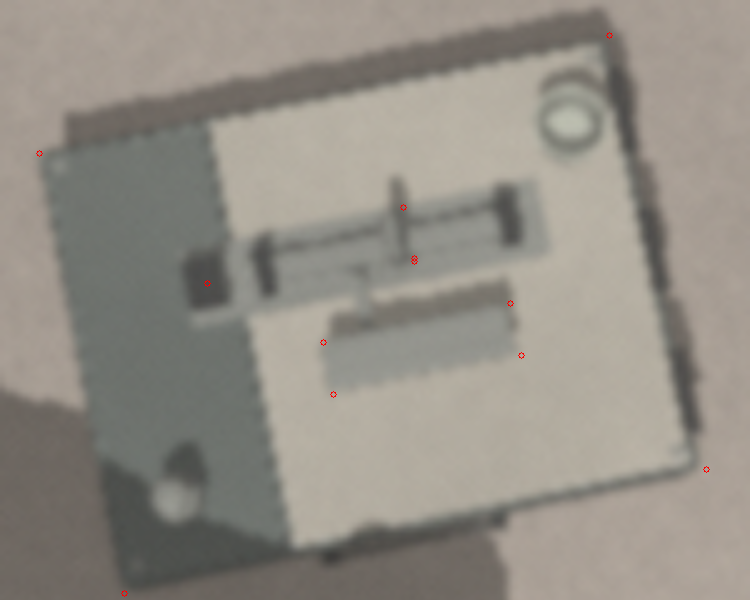

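View pics/sideov.png

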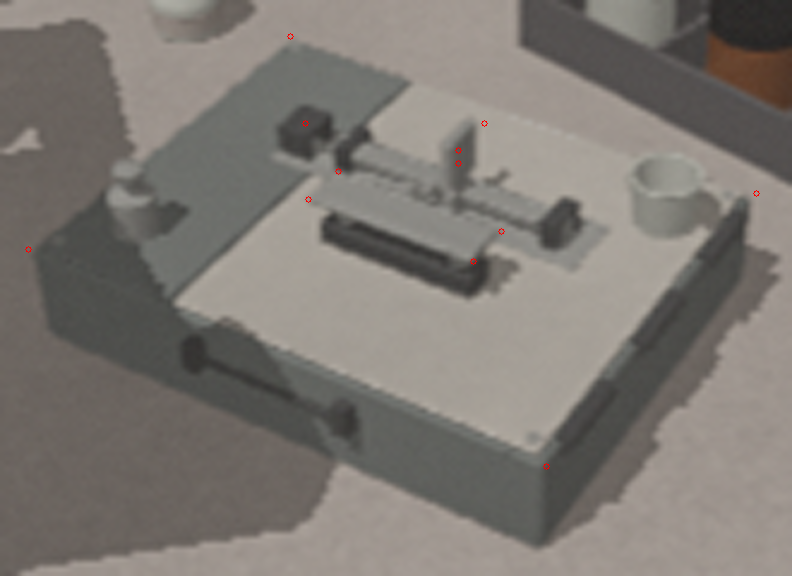

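>>> play_rows:
  steps:
    - [-25,-16,0,0]
    - [-25,-16,0,0]
    - [-25,-16,0,0]
    - [-25,-16,0,0]
    - [-25,-16,0,0]
    - [-25,-16,0,0]
    - [-25,-16,0,0]
    - [-25,-16,0,0]
    - [-25,-16,0,0]
    - [-25,-16,0,0]
    - [-25,-16,0,0]
    - [-25,-16,0,0]
  hand: 0.57

```text
time_s: 1.2
tcp_pos: [428.2, 230.4, 257.7]
tool_rot: [[-0.917, 0.398, 0.0], [0.398, 0.917, 0.0], [0.0, 0.0, -1.0]]
force: [1.2, 1.0, 0.6]
opening: 0.567
```

>>> play_rows:
  steps:
    - [0,0,0,0.117]
    - [0,0,0,0.117]
    - [0,0,0,0.117]
    - [0,0,0,0.117]
    - [0,0,0,0.117]
    - [0,0,0,0.117]
    - [0,0,0,0.117]
    - [0,0,0,0.115]
    - [0,0,0,0]

```text
time_s: 1.95
tcp_pos: [427.7, 231.7, 257.6]
tool_rot: [[-0.221, 0.975, -0.0], [0.975, 0.221, -0.0], [-0.0, -0.0, -1.0]]
force: [-1.3, -0.3, -0.2]
opening: 0.57
```

>>> play_rows:
  steps:
    - [-22.6,8.6,0,0]
    - [-22.6,8.6,0,0]
    - [-22.6,8.6,0,0]
    - [-22.6,8.6,0,0]
    - [-22.6,8.6,0,0]
    - [-22.6,8.6,0,0]
    - [-22.6,8.6,0,0]
    - [-22.6,8.6,0,0]
    - [-22.6,8.6,0,0]
    - [-22.6,8.6,0,0]
    - [0,0,0,0]
    - [0,0,0,0]

```text
time_s: 2.95
tcp_pos: [562.5, 30.1, 257.3]
tool_rot: [[-0.226, 0.974, -0.001], [0.974, 0.226, 0.0], [0.001, -0.001, -1.0]]
force: [-0.1, 1.2, -0.6]
opening: 0.573
```

>>> play_rows:
  steps:
    - [0,0,20,0]
    - [0,0,20,0]
    - [0,0,20,0]
    - [0,0,20,0]
    - [0,0,12,0]
    - [0,0,0,0]
    - [0,0,0,0]

```text
time_s: 3.53
tcp_pos: [561.9, 31.7, 165.6]
tool_rot: [[-0.227, 0.974, -0.001], [0.974, 0.227, 0.0], [0.001, -0.001, -1.0]]
force: [0.2, 0.1, -0.1]
opening: 0.569
```

Run:
```python
from h import *
s=robot.state();print(s["time_s"],s["tcp_pos"],s["force"])
p=s["tcp_pos"];R=s["tool_rot"]
D={n:cam(n) for n in("top","side")}
for n in D:
    im=D[n]["image"][:,:,::-1].copy()
    if n=="top": im=im[155:280,165:325];f=5
    else: im=im[120:270,170:350];f=4
    cv2.imwrite(f"pics/{n}1.png",cv2.resize(im,None,fx=f,fy=f,interpolation=cv2.INTER_CUBIC)[:600,:800])
```

```text
3.5333 [561.88742392  31.6760952  165.59167918] [ 0.16539446  0.09988652 -0.10578789]
```

View pics/side1.png

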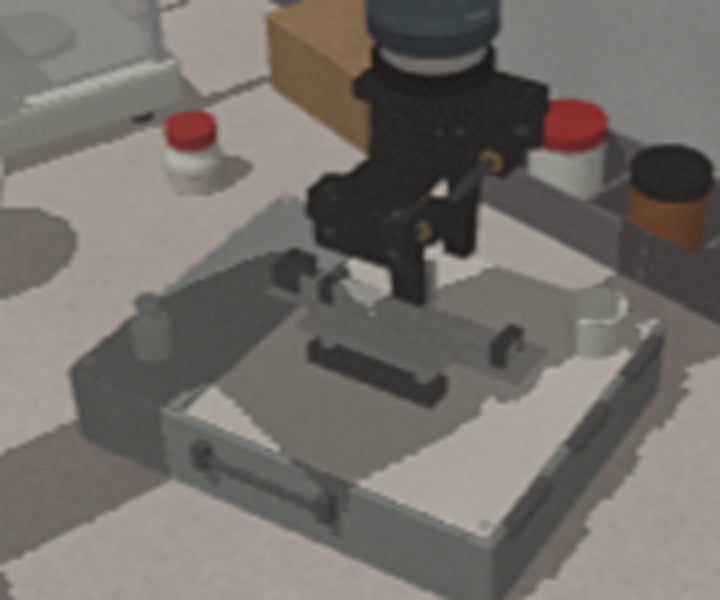

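View pics/top1.png

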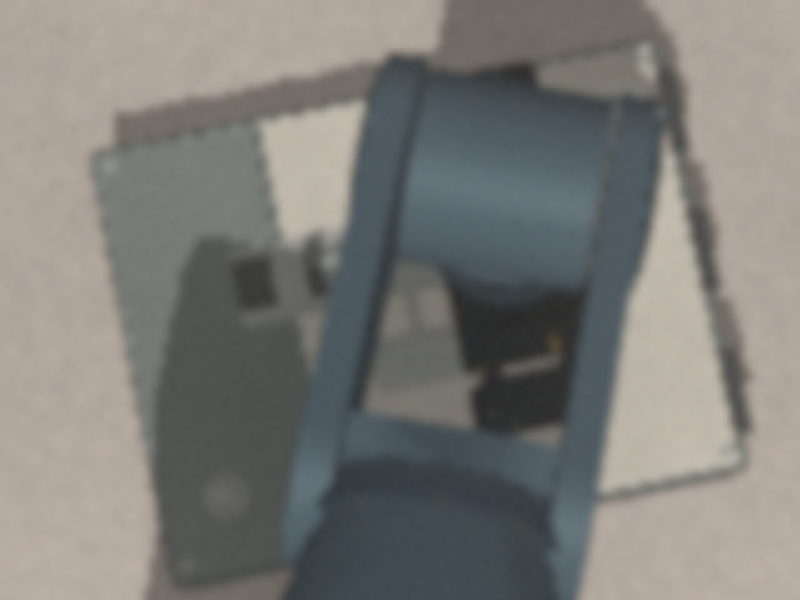

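>>> play_rows:
  steps:
    - [0,0,15,0]
    - [0,0,15,0]
    - [0,0,7,0]
    - [0,0,0,0]
    - [0,0,0,0]
    - [0,0,0,0]

```text
time_s: 4.13
tcp_pos: [563.2, 30.8, 129.9]
tool_rot: [[-0.225, 0.974, 0.002], [0.974, 0.225, -0.0], [-0.001, 0.002, -1.0]]
force: [1.4, 0.1, 0.1]
opening: 0.568
```

>>> play_rows:
  steps:
    - [0,0,1,0]
    - [0,0,1,0]
    - [0,0,0,0]

```text
time_s: 4.38
tcp_pos: [562.6, 30.9, 127.0]
tool_rot: [[-0.225, 0.974, 0.001], [0.974, 0.225, -0.0], [-0.0, 0.001, -1.0]]
force: [0.3, -0.9, -0.7]
opening: 0.573
```

>>> play_rows:
  steps:
    - [0,0,1,0]
    - [0,0,1,0]
    - [0,0,0,0]

```text
time_s: 4.63
tcp_pos: [562.6, 30.9, 125.0]
tool_rot: [[-0.225, 0.974, 0.0], [0.974, 0.225, -0.0], [-0.0, 0.0, -1.0]]
force: [-0.2, -0.2, 3.5]
opening: 0.571
```

>>> play_rows:
  steps:
    - [0,0,1,0]
    - [0,0,1,0]
    - [0,0,0,0]

```text
time_s: 4.88
tcp_pos: [562.6, 30.9, 122.9]
tool_rot: [[-0.225, 0.974, 0.0], [0.974, 0.225, -0.0], [-0.0, 0.0, -1.0]]
force: [-0.9, -0.5, 4.4]
opening: 0.571
```

>>> play_rows:
  steps:
    - [0,0,1,0]
    - [0,0,1,0]
    - [0,0,1,0]
    - [0,0,0,0]

```text
time_s: 5.22
tcp_pos: [562.6, 30.8, 120.0]
tool_rot: [[-0.225, 0.974, 0.0], [0.974, 0.225, -0.0], [-0.0, 0.0, -1.0]]
force: [-1.9, 0.7, 6.9]
opening: 0.572
```

>>> play_rows:
  steps:
    - [0,0,1,0]
    - [0,0,1,0]
    - [0,0,0,0]
    - [0,0,0,0]

```text
time_s: 5.55
tcp_pos: [562.6, 30.9, 118.3]
tool_rot: [[-0.225, 0.974, 0.0], [0.974, 0.225, -0.0], [-0.0, 0.0, -1.0]]
force: [-1.9, -0.1, 7.4]
opening: 0.571
```

>>> play_rows:
  steps:
    - [0,0,1,0]
    - [0,0,0,0]
    - [0,0,0,0]

```text
time_s: 5.8
tcp_pos: [562.6, 30.9, 117.4]
tool_rot: [[-0.225, 0.974, 0.0], [0.974, 0.225, -0.0], [-0.0, 0.0, -1.0]]
force: [-1.5, 0.1, 7.6]
opening: 0.573
```

Run:
```python
from h import *
print([robot.state()["force"].round(1) for i in range(1)],robot.state()["tcp_pos"])
im=cam("side")["image"][160:260,190:330,::-1]
cv2.imwrite("pics/side2.png",cv2.resize(im,None,fx=5.6,fy=5.6,interpolation=cv2.INTER_CUBIC))
```

```text
[array([-1.5,  0.1,  7.6])] [562.630132    30.86104895 117.37385458]
```

View pics/side2.png

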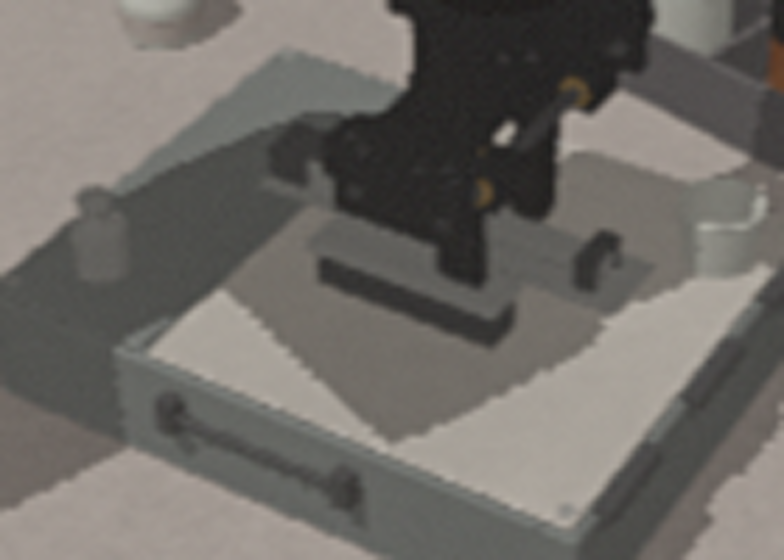

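>>> play_rows:
  steps:
    - [2,0,0,0]
    - [2,0,0,0]
    - [2,0,0,0]
    - [2,0,0,0]
    - [2,0,0,0]
    - [2,0,0,0]
    - [2,0,0,0]
    - [2,0,0,0]
    - [2,0,0,0]
    - [2,0,0,0]

```text
time_s: 6.68
tcp_pos: [559.9, 48.6, 118.3]
tool_rot: [[-0.225, 0.974, 0.005], [0.974, 0.225, -0.003], [-0.004, 0.004, -1.0]]
force: [1.7, -7.2, 7.1]
opening: 0.571
```

>>> play_rows:
  steps:
    - [2,0,0.5,0]
    - [2,0,0,0]
    - [2,0,0,0]
    - [2,0,0,0]
    - [2,0,0,0]
    - [2,0,0,0]

```text
time_s: 7.18
tcp_pos: [557.4, 60.1, 118.0]
tool_rot: [[-0.225, 0.974, 0.005], [0.974, 0.225, -0.004], [-0.005, 0.004, -1.0]]
force: [2.0, -8.4, 8.7]
opening: 0.567
```

>>> play_rows:
  steps:
    - [2,0,0,0]
    - [2,0,0,0]
    - [2,0,0,0]
    - [2,0,0,0]
    - [2,0,0,0]

```text
time_s: 7.6
tcp_pos: [555.2, 69.8, 118.0]
tool_rot: [[-0.225, 0.974, 0.005], [0.974, 0.225, -0.004], [-0.005, 0.004, -1.0]]
force: [1.1, -8.6, 9.9]
opening: 0.568
```

>>> play_rows:
  steps:
    - [2,0,0,0]
    - [2,0,0,0]
    - [2,0,0,0]
    - [2,0,0,0]
    - [2,0,0,0]

```text
time_s: 8.02
tcp_pos: [552.9, 79.6, 118.0]
tool_rot: [[-0.225, 0.974, 0.005], [0.974, 0.225, -0.003], [-0.004, 0.004, -1.0]]
force: [0.7, -7.7, 9.2]
opening: 0.571
```

>>> play_rows:
  steps:
    - [1,0,0,0]
    - [1,0,0,0]

```text
time_s: 8.18
tcp_pos: [552.5, 81.6, 118.0]
tool_rot: [[-0.225, 0.974, 0.005], [0.974, 0.225, -0.003], [-0.004, 0.004, -1.0]]
force: [1.1, -7.4, 9.3]
opening: 0.569
```

>>> play_rows:
  steps:
    - [1,0,0,0]
    - [1,0,0,0]

```text
time_s: 8.35
tcp_pos: [552.0, 83.5, 118.0]
tool_rot: [[-0.225, 0.974, 0.005], [0.974, 0.225, -0.003], [-0.004, 0.004, -1.0]]
force: [2.0, -8.3, 9.9]
opening: 0.571
```

Not yet at the end stop (y ≈ +3.6 in the case frame); continuing in 1 mm steps.

>>> play_rows:
  steps:
    - [1,0,0,0]
    - [1,0,0,0]

```text
time_s: 8.52
tcp_pos: [551.7, 84.8, 118.0]
tool_rot: [[-0.225, 0.974, 0.005], [0.974, 0.225, -0.005], [-0.006, 0.004, -1.0]]
force: [2.6, -14.3, 8.4]
opening: 0.572
```

>>> play_rows:
  steps:
    - [1,0,0,0]

```text
time_s: 8.6
tcp_pos: [551.7, 84.9, 118.0]
tool_rot: [[-0.225, 0.974, 0.005], [0.974, 0.225, -0.006], [-0.007, 0.004, -1.0]]
force: [2.2, -18.2, 7.7]
opening: 0.569
```

Run:
```python
from h import *
print(robot.state()["force"].round(1),robot.state()["tcp_pos"])
for n,(a,b,c,e) in {"side":(150,250,190,330),"top":(155,255,185,325)}.items():
    im=cam(n)["image"][a:b,c:e,::-1]
    cv2.imwrite(f"pics/{n}3.png",cv2.resize(im,None,fx=5.6,fy=5.6,interpolation=cv2.INTER_CUBIC))
```

```text
[  2.2 -18.2   7.7] [551.69858756  84.94699066 118.03775703]
```

View pics/side3.png

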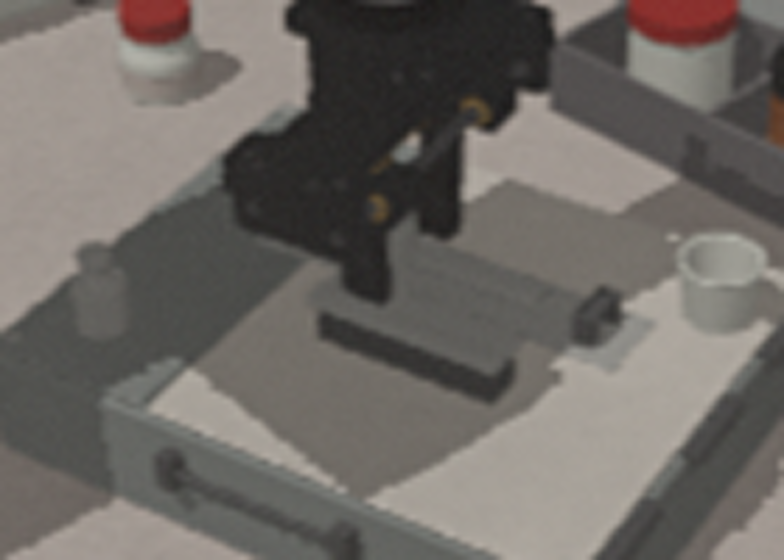

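View pics/top3.png

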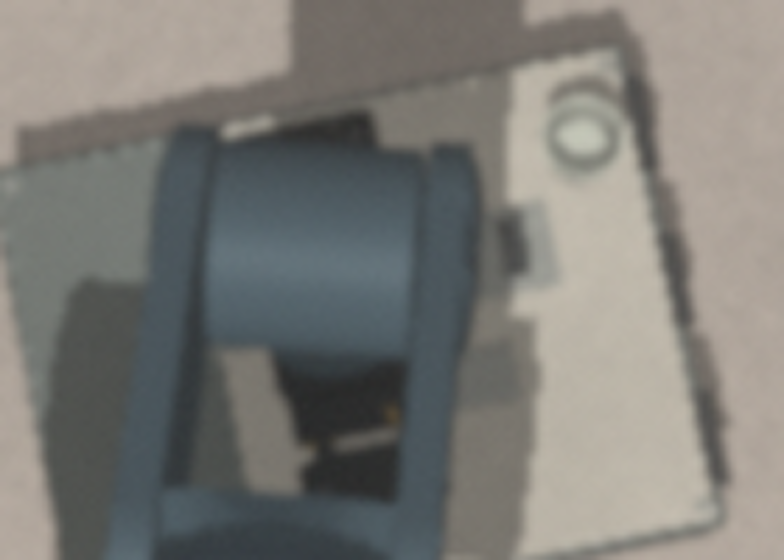

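>>> play_rows:
  steps:
    - [-1,0,0,0]
    - [-1,0,0,0]
    - [-1,0,0,0]
    - [-1,0,0,0]
    - [-1,0,0,0]
    - [0,0,0,0]
    - [0,0,0,0]

```text
time_s: 9.28
tcp_pos: [551.8, 84.2, 117.6]
tool_rot: [[-0.225, 0.974, 0.004], [0.974, 0.225, 0.001], [0.001, 0.004, -1.0]]
force: [0.8, 4.3, 8.1]
opening: 0.568
```

>>> play_rows:
  steps:
    - [0,0,-2,0]
    - [0,0,-2,0]
    - [0,0,-2,0]
    - [0,0,-2,0]
    - [0,0,-2,0]
    - [0,0,-4,0]
    - [0,0,-6,0]
    - [0,0,-10,0]
    - [0,0,-15,0]
    - [0,0,-15,0]
    - [0,0,-20,0]
    - [0,0,-20,0]

```text
time_s: 10.28
tcp_pos: [549.8, 83.4, 217.3]
tool_rot: [[-0.225, 0.974, -0.001], [0.974, 0.225, -0.0], [0.0, -0.001, -1.0]]
force: [0.4, 0.4, 1.0]
opening: 0.572
```

>>> play_rows:
  steps:
    - [0,0,-20,0]
    - [0,0,-20,0]
    - [-25,0,0,0]
    - [-25,0,0,0]
    - [-25,0,0,0]
    - [-25,0,0,0]
    - [-25,0,0,0]
    - [-25,0,0,0]
    - [-25,0,0,0]
    - [-25,0,0,0]
    - [-25,0,0,0]
    - [0,0,0,0]

```text
time_s: 11.28
tcp_pos: [601.2, -140.1, 256.7]
tool_rot: [[-0.221, 0.975, 0.0], [0.975, 0.221, -0.002], [-0.002, 0.0, -1.0]]
force: [0.5, 0.0, 0.6]
opening: 0.569
```

Run:
```python
from h import *
print(robot.state()["time_s"],robot.state()["force"].round(1),robot.state()["tcp_pos"])
for n,(a,b,c,e) in {"side":(160,280,180,345),"top":(155,275,175,325)}.items():
    d=cam(n); cv2.imwrite(f"pics/{n}full4.png",d["image"][:,:,::-1])
    im=d["image"][a:b,c:e,::-1]
    cv2.imwrite(f"pics/{n}4.png",cv2.resize(im,None,fx=[5,4.8][n=="side"],fy=[5,4.8][n=="side"],interpolation=cv2.INTER_CUBIC))
```

```text
11.2833 [0.5 0.  0.6] [ 601.20491958 -140.0556928   256.70558931]
```

View pics/side4.png

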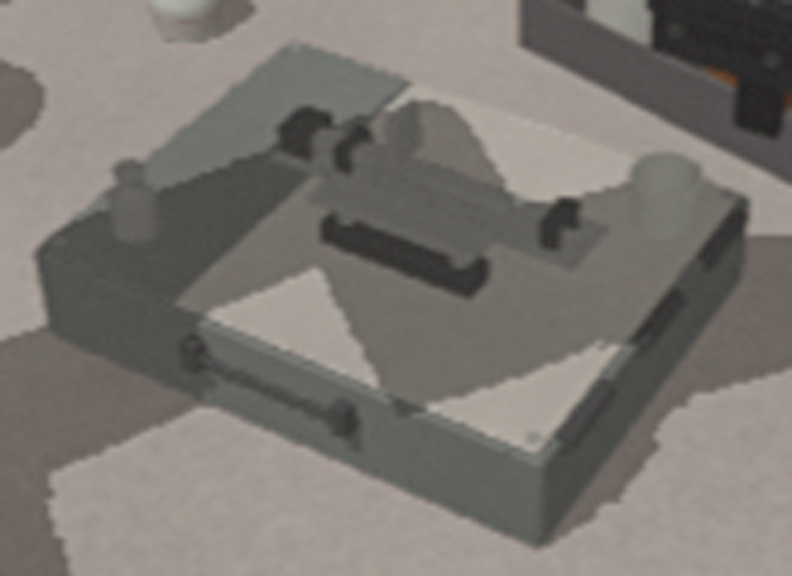

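View pics/top4.png

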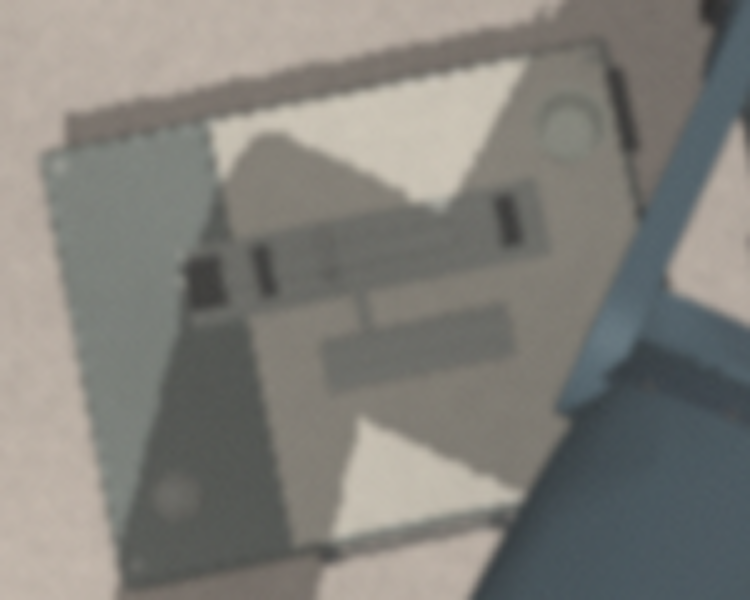

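>>> play_rows:
  steps:
    - [-25,-10,-8,0]
    - [-25,-10,-8,0]
    - [-25,-10,-8,0]
    - [-25,-10,-8,0]
    - [-25,-10,-8,0]
    - [-25,-10,-8,0]
    - [-25,-10,-8,0]
    - [-25,-10,-8,0]
    - [0,0,0,0]
    - [0,0,0,0]

```text
time_s: 12.22
tcp_pos: [567.8, -348.6, 320.7]
tool_rot: [[-0.224, 0.975, 0.001], [0.975, 0.224, 0.0], [-0.0, 0.001, -1.0]]
force: [-0.5, -0.2, -0.6]
opening: 0.569
```

Run:
```python
from h import *
print(robot.state()["time_s"],robot.state()["tcp_pos"])
t=np.array([550.5,79.5]);th=.227;R=np.array([[np.cos(th),-np.sin(th)],[np.sin(th),np.cos(th)]])
for n,(a,b,c,e,f) in {"side":(160,280,180,345,4.8),"top":(155,275,175,325,5)}.items():
    d=cam(n); cv2.imwrite(f"pics/{n}full5.png",d["image"][:,:,::-1])
    im=cv2.resize(d["image"][a:b,c:e,::-1],None,fx=f,fy=f,interpolation=cv2.INTER_CUBIC)
    for yy,col in((12,(0,0,255)),(8,(0,255,255))):
      P=[np.r_[R@np.array([x,yy])+t,z] for x,z in((17,122),(47,122),(17,100))]
      for q in proj(d,P):
        u=(q-(c,a)+.5)*f-.5; cv2.circle(im,tuple(int(x) for x in u),2,col,-1)
    cv2.imwrite(f"pics/{n}5.png",im)
```

```text
12.2167 [ 567.84493103 -348.55329905  320.7367735 ]
```

View pics/side5.png

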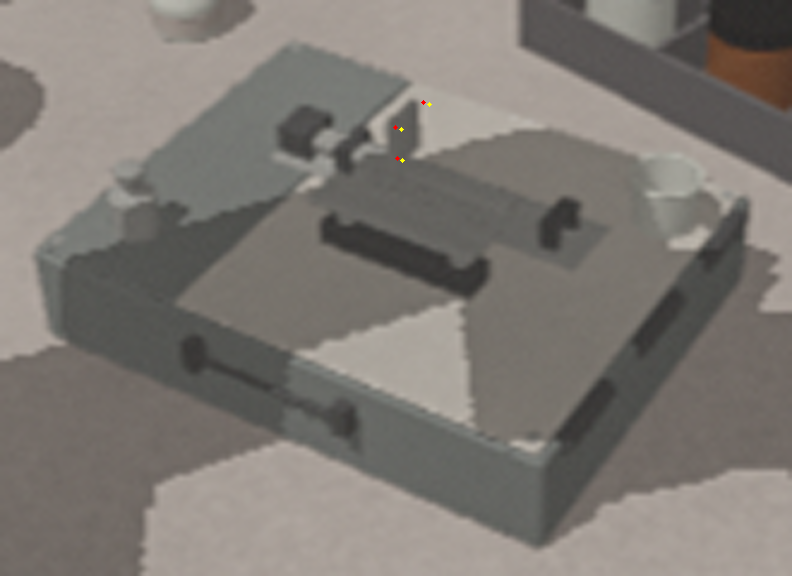

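View pics/top5.png

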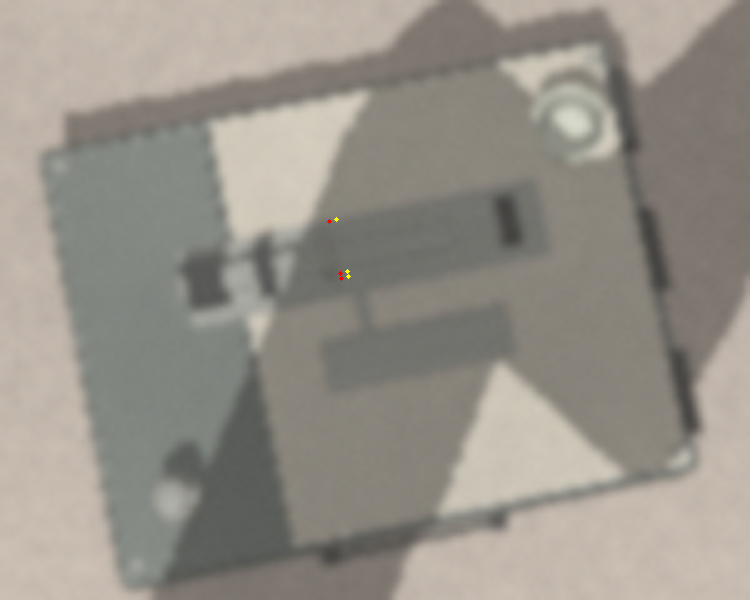

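View pics/topfull5.png

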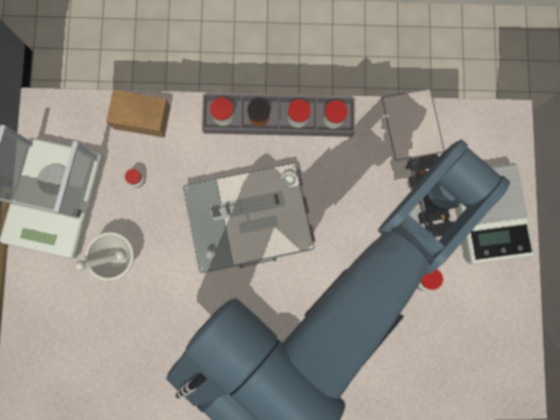

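```bash
python3 -c "
from rig import robot
print(robot.hand_in())"
```

```text
the job is handed in; nothing more can be done
None
```

The bolt appears to be fully home in the keeper, with the catch bar sprung up again and the hand clear. I handed the job in at about 12.2 s, and it reports no verdict.

**What I did:**
- I found the case in both camera views. It is turned about 0.227 rad, with its origin near x 550, y 79 mm.
- With the jaws open about 50 mm, one fingertip pressed the catch bar down 7–8 mm, at 7–10 N.
- I kept it down while the other fingertip pushed the lug towards the keeper, until the bolt stopped. I then backed off slightly, lifted straight up and moved away.

**Last checks:**
- **End stop:** the push force rose from about 8 N to 18 N while the tool stayed still. By my case estimate, it stopped about 2 mm past the predicted end position, which is within the calibration error.
- **Lug:** in the side view the lug sits at its predicted home position, and perhaps 2–4 mm past it. In the top view the arm's shadow fell on the lug, so that view did not confirm it.
- **Catch bar:** in the side view it is back where it was when up.
- **Other things:** the cup, weight, mortar and small jar look where they were. I saw the jar and amber bottle only partly and the spatula not at all, because the arm covered that side. The hand stayed well above them.
- **Backing off:** the tool moved back only about 0.7 mm before I lifted, because friction held the fingertip on the bar. The lug still looked fully home afterwards.

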